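Pack the shoe-care box on the cobbler's bench

ROBOT

A 6-joint arm with a two-finger parallel gripper is mounted at the origin on the work surface. World frame = base frame: x ahead of the robot, y to its left, z up, the work surface at z = 0. Lengths are in m, angles in rad, forces in N, time in s.
With the tool pointing down it reaches from about 0.35 to 0.85 m from the base axis. Payload 8.1 kg.
Tool frame: the origin (TCP) lies at the very end of the fingers, on their centre line; the grasp point (between the pads) lies 19 mm behind it; z points along the fingers, y is the line along which they close (so a half turn about z gives the same grasp; the last joint's range is limited). The gripper opens to 93 mm and grips with 3 to 60 N. Pads are 15 mm wide; open, the fingers measure 128 mm over their backs; the gripper's body (75 mm by 188 mm) begins 65 mm behind the grasp point.
Start: joints at [-0.085, 0.13, 1.488, -0, 1.523, -0.085], TCP at [0.6, 0, 0.219] pointing down, gripper open.
Joint ranges: [-2.96, 2.96], [-0.89, 2.26], [0.02, 2.5], [-1.34, 4.48], [0, 2.73], [-2.66, 2.66]. Speed limits (rad/s): [2.39, 2.39, 2.79, 3.14, 3.14, 3.14].

INTERFACE

Orientations are given as a rotation vector (axis times angle).
In Python, from plant import monitor, eyes, ticket gives the robot as it stands.
- The arm moves only by the tool arm_command, never from a script. Its argument "deltas" is a list that holds one entry, the list of rows, each a list of 6 numbers: the shift along the world's x, y, z in cm, then the turn, a rotation vector about the world's x, y, z in degrees. In form: [[[tx, ty, tz, rx, ry, rz], ...]]. A call has 1 to 12 rows; each row shifts and turns the commanded pose from where the row before left it; what a row does not reach is not made up. A row lasts 1/12 s, in which the tool goes at most 41.7 mm and 7.16 degrees, less where a joint would pass 70% of its speed; a pose out of reach is approached as far as the arm can. A call is refused whole if a number of a shift passes 4.17 or a number of a turn 7.16, either way. A call with a gripper value outside its range is refused whole. "gripper" is the opening, from -1 (shut) to 1 (fully open), set as the call begins (left out, the last holds). The fingers move at their own pace and stop on an object; "squeeze" is the grip in N (left out, the last holds). Time passes only in rows, so rows that do not move let the fingers close. It gives the time, the measured TCP pose, the force, the opening and the grip force at its end, in the units of the state.
- monitor.read_state(): the state, without advancing time (a new reading comes with each control period).
- eyes.read_camera(name): name is "scene" or "side" or "wrist"; returns the picture (384x512x3 uint8, blue, green, red); there is no depth.
- eyes.camera_model(name): a dict with "fx", "fy", "cx", "cy" (pixels), "rvec" (rotation vector, rad) and "tvec" (3), from world to camera coordinates, as OpenCV has them. Camera axes: x right, y down, z forward; pixel columns grow to the right and rows downward; lengths in m; the calibration is good to about 2 mm. A picture is of the moment at which its call begins: read the wrist's pose just before it. camera_model takes no time and is no camera call; for the wrist camera it gives the pose at the moment of the call.
- ticket.close_job(): hands the job in; it is judged then, once.
The state is a dict: "t": time; "q": joint angles; "dq": joint speeds; "joint_torque": joint torques, N m; "tool_pos": TCP position; "orientation": TCP orientation; "force": force on the tool from outside, world axes, zero at the start; "wrist_torque": the same for the moment, N m; "opening": finger opening in m; "gripper_force": force on a finger pad.
Only numpy, scipy, OpenCV 4.12 (cv2) and the standard library are available. Lean on these libraries where they do the work, as an engineer would, in place of code of your own. Each camera call takes 0.05 s, during which the arm holds its last target. There are 200 camera calls.

TASK

Pack the shoe-care box: lay the bristle brush, bristles down, in the long slot, stand the closed jar of cream in the round well and the round dye bottle in the square well, each set down (not dropped) upright on the floor of its own well. Leave the sanding block, the open tack pot and the square glue bottle where they stand.

Things in the scene. Friction and masses are not known exactly. Their poses are not given: they have to be found in the camera images.
- brush: shoe brush lying bristles down: wooden back with half-round ends, 120 (x) x 42 (y) x 25 mm, over black bristles (rigid, 112 x 34 x 22 mm); total height 47 mm; about 0.12 kg; origin at the centre of its underside, x along its length, z up. It goes into the long slot, either way round
- cream_jar: closed jar of shoe cream, round, 52 mm diameter, 45 mm high: amber glass with a flat steel lid of the same diameter on its top 14 mm; about 0.14 kg; origin at the centre of its underside, z up. It goes into the round well
- dye_bottle: round bottle of leather dye: white body 34 mm diameter and 58 mm high, with a round, flat-topped black cap of 25 mm diameter above it; 80 mm high in all; about 0.09 kg; origin at the centre of its underside, z up. It goes into the square well
- slot_insert: fixed pale wooden block in the shoe-care box, 90 (x) x 150 (y) x 24 mm high; origin at the centre of its underside, 6 mm above the table, z up; well floor 6 mm and well mouth (block top) 24 mm above the origin. In its middle, lined with thin grey felt, a long rectangular slot, 63 (x) x 139 (y) mm: the brush's place, its length along the insert's y
- round_insert: fixed pale wooden block in the shoe-care box, 90 (x) x 150 (y) x 24 mm high; origin at the centre of its underside, 6 mm above the table, z up; well floor 6 mm and well mouth (block top) 24 mm above the origin. In its middle, lined with thin grey felt, a round well of 73 mm diameter: the cream jar's place
- square_insert: fixed pale wooden block in the shoe-care box, 90 (x) x 150 (y) x 24 mm high; origin at the centre of its underside, 6 mm above the table, z up; well floor 6 mm and well mouth (block top) 24 mm above the origin. In its middle, lined with thin grey felt, a square well of 55 x 55 mm: the dye bottle's place
- care_box: the shoe-care box: fixed open dark wooden tray with small brass corner plates, 290 (x) x 166 (y) mm, walls 30 mm high and 6 mm thick, floor 6 mm thick, holding the three inserts in any order along its x, 92 mm from centre to centre, their tops level with its walls; origin at the centre of its underside, on the table
- sanding_block: look-alike, leave it: wooden sanding block with square corners, 120 (x) x 42 (y) x 47 mm high, lower 22 mm wrapped in grey abrasive, no bristles; origin at the centre of its underside
- tack_pot: look-alike, leave it: open round steel pot without lid, 52 mm diameter, 45 mm high, brass tacks to be seen inside; origin at the centre of its underside
- glue_bottle: look-alike, leave it: glue bottle of square section, white body 34 x 34 x 58 mm with a pointed black nozzle above it, 80 mm high in all; origin at the centre of its underside
Not all that is in view belongs to the job. What is shaped like the dye_bottle but pink is not meant.

How it is judged:
By the outcome, as a careful person would: the job done as asked, in the order asked, and still so for the second after the job is handed in, with the robot touching nothing.
It also fails if it takes over 83 s, if anything falls off the work surface, if the arm or the gripper's body presses on something with over 40 N, if the wrist force passes 120 N, or if a joint passes its speed limit or range.

## Working session

There is one attempt and no reset: what is moved stays moved. The work goes in short steps, Python scripts to look and compute and a tool call to move; the robot and the scene stay as the last step left them, time stands still between calls to the robot, and variables do not carry over. Pictures are saved under pics/ and viewed, at most 17 in all, crops included, and the job is handed in when it is done.

Besides the shell and the picture viewer there is one more tool, called after "Call:" by a JSON object that holds its "op" and its "data", one argument or row to a line. arm_command: Moves the arm, as the interface text tells. Its arguments: {"type":"object","properties":{"deltas":{"type":"array"},"gripper":{"type":"number"},"squeeze":{"type":"number"}},"required":["deltas"]}

```bash
mkdir -p pics; ls; cat > h.py <<'E'
import numpy as np, cv2
from plant import monitor, eyes, ticket
def cam(n):
    m=eyes.camera_model(n); K=np.array([[m['fx'],0,m['cx']],[0,m['fy'],m['cy']],[0,0,1.]])
    R=cv2.Rodrigues(np.array(m['rvec'],float))[0]; return K,R,np.array(m['tvec'],float)
def ray(c,u,v,z):
    K,R,t=c; d=R.T@np.linalg.inv(K)@[u,v,1]; o=-R.T@t; return o+d*(z-o[2])/d[2]
def proj(c,p):
    K,R,t=c; q=K@(R@np.array(p,float)+t); return q[:2]/q[2]
def snap(n):
    c=cam(n); im=np.array(eyes.read_camera(n)); return c,im
E
python3 - <<'E'
from h import *
s=monitor.read_state(); print(s)
for n in ("scene","side","wrist"):
    c,im=snap(n); cv2.imwrite(f"pics/{n}0.png",im); print(n,-c[1].T@c[2], c[1][2])
    np.savez(f"{n}0.npz",K=c[0],R=c[1],t=c[2])
E
```

```text
pics
{'t': 0.0, 'q': array([-8.54229873e-02,  1.31196357e-01,  1.48925853e+00, -2.55710273e-05,
        1.52300081e+00, -8.54160118e-02]), 'dq': array([-9.98717483e-05,  6.55125679e-04,  1.91681186e-03, -1.42683948e-03,
        2.10490969e-04, -1.91449848e-03]), 'joint_torque': array([-1.61290725e-03, -5.59853125e+01, -4.91755986e+01,  7.67333270e-02,
        3.59135563e-02, -2.97389461e-04]), 'tool_pos': array([5.99432430e-01, 4.74755354e-05, 2.17577828e-01]), 'orientation': array([-2.22045145e+00, -2.22043873e+00,  1.91505886e-03]), 'force': array([0.93387028, 0.32821011, 0.54828869]), 'wrist_torque': array([0.01712815, 0.03654208, 0.02329187]), 'gripper_force': 0.0, 'opening': 0.09290117108703107}
scene [ 0.95533226 -0.78867736  0.6331093 ] [-0.40051967  0.73844837 -0.54247396]
side [-0.134204   -0.97819725  0.94189628] [ 0.45896325  0.65074126 -0.60488723]
wrist [0.59994144 0.08112986 0.38360825] [-0.00142129 -0.29104584 -0.95670805]
```

```bash
python3 - <<'E'
import cv2
for n in ("scene","side"):
    cv2.imwrite(f"pics/{n}0b.png",cv2.resize(cv2.imread(f"pics/{n}0.png"),(800,600),interpolation=cv2.INTER_CUBIC))
E
```

```text
(no output)
```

View pics/scene0b.png

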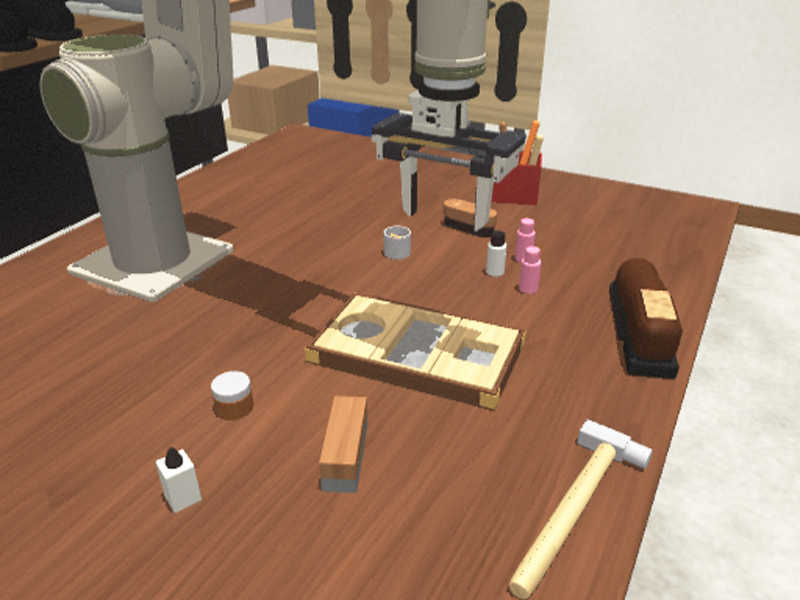

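View pics/side0b.png

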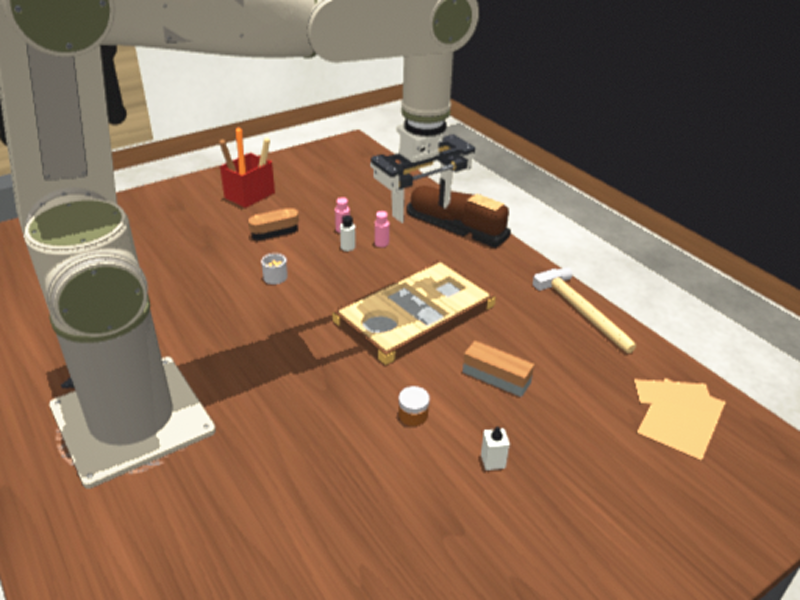

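View pics/wrist0.png

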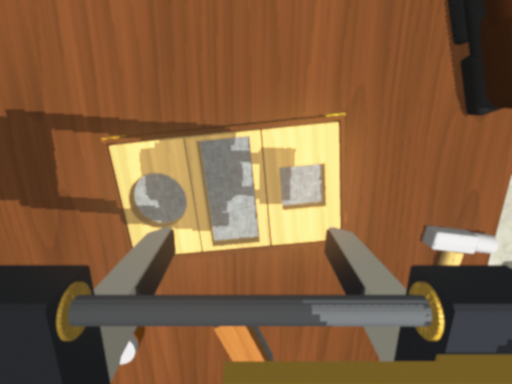

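The scene picture (800x600) shows these, with the order along the box's x being round, slot, square:

- **Brush:** the brown, half-round-ended one at (470,213), with black bristles. The square-cornered block at (343,443) with grey abrasive is the sanding block.
- **Jar:** the lidded amber one at (231,394). The open steel pot at (397,241) holds tacks.
- **Dye bottle:** the white one with a round black cap at (497,253), close to two pink ones at (526,240) and (530,270). The square one with a nozzle at (178,480) is the glue.

Next I measure positions and make one crop to confirm.

```bash
python3 - <<'E'
from h import *
S,D,W=cam('scene'),cam('side'),cam('wrist')
f=1/1.5625
im={'s':cv2.imread('pics/scene0.png'),'d':cv2.imread('pics/side0.png'),'w':cv2.imread('pics/wrist0.png')}
def tri(a,b):
    A=[];B=[]
    for c,(u,v) in ((S,a),(D,b)):
        P=c[0]@np.hstack([c[1],c[2][:,None]]); A.append(P)
    X=cv2.triangulatePoints(A[0],A[1],np.array(a,float),np.array(b,float)).ravel(); return X[:3]/X[3]
def blob(k,box,lo,hi):
    x0,y0,x1,y1=[int(v*f) for v in box]; h=cv2.cvtColor(im[k],cv2.COLOR_BGR2HSV)[y0:y1,x0:x1]
    m=cv2.inRange(h,np.array(lo),np.array(hi)); n,l,st,ce=cv2.connectedComponentsWithStats(m)
    i=1+st[1:,4].argmax(); return ce[i]+[x0,y0], st[i,4], st[i,:4]+[x0,y0,0,0]
for name,(a,b,lo,hi) in {
 'dyecap':((485,225,512,248),(338,208,358,232),(0,0,0),(180,255,60)),
 'lid':((205,365,260,402),(393,380,435,414),(0,0,120),(180,70,255)),
 'pink1':((510,215,541,247),(330,195,352,215),(140,60,60),(179,255,255)),
 'pink2':((515,245,550,297),(370,208,395,250),(140,60,60),(179,255,255)),
 'pot':((380,220,415,262),(258,250,292,287),(0,0,60),(180,60,255)),
}.items():
    s,d=blob('s',a,lo,hi),blob('d',b,lo,hi); print(name,s,d,tri(s[0],d[0]).round(4))
s=cv2.resize(im['s'][115:200,235:370],None,fx=4,fy=4,interpolation=cv2.INTER_CUBIC)
d=cv2.resize(im['d'][115:190,150:285],None,fx=4,fy=4,interpolation=cv2.INTER_CUBIC)
cv2.imwrite('pics/crop1.png',np.vstack([s,d])[:600])
s=cv2.resize(im['s'][180:270,190:345],None,fx=5,fy=5,interpolation=cv2.INTER_CUBIC);cv2.imwrite('pics/crop2.png',s)
print(s.shape)
E
```

```text
dyecap (array([316.17582418, 151.27472527]), np.int32(91), array([310, 146,  13,  12])) (array([221.93103448, 141.4137931 ]), np.int32(29), array([220, 139,   5,   6])) [0.5827 0.2577 0.0721]
lid (array([147.27832512, 246.7635468 ]), np.int32(406), array([135, 237,  26,  20])) (array([264.51798561, 255.22661871]), np.int32(278), array([255, 247,  20,  17])) [ 0.4074 -0.255   0.0376]
pink1 (array([336.22346369, 149.5698324 ]), np.int32(179), array([330, 139,  13,  19])) (array([218.63888889, 132.20833333]), np.int32(72), array([214, 126,  10,  11])) [0.6164 0.337  0.0547]
pink2 (array([337.79551122, 171.09975062]), np.int32(401), array([330, 156,  16,  32])) (array([243.95480226, 147.07344633]), np.int32(177), array([240, 135,   9,  23])) [0.6572 0.2306 0.0402]
pot (array([254.01242236, 154.82298137]), np.int32(322), array([246, 144,  17,  22])) (array([175.12350598, 171.8685259 ]), np.int32(251), array([167, 162,  17,  20])) [0.3918 0.2486 0.0191]
(450, 775, 3)
```

View pics/crop1.png

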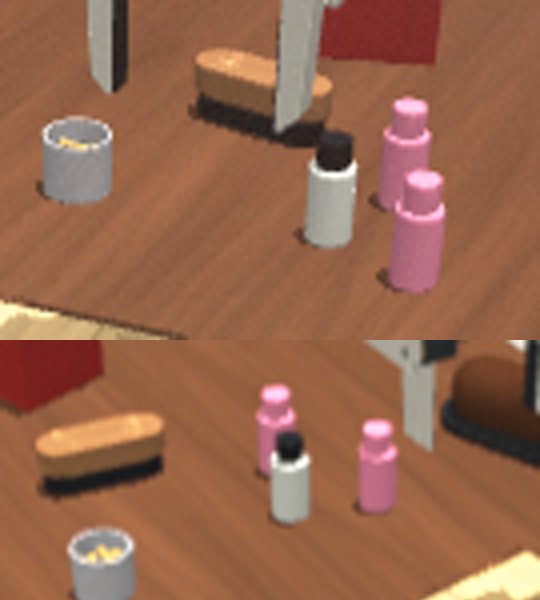

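View pics/crop2.png

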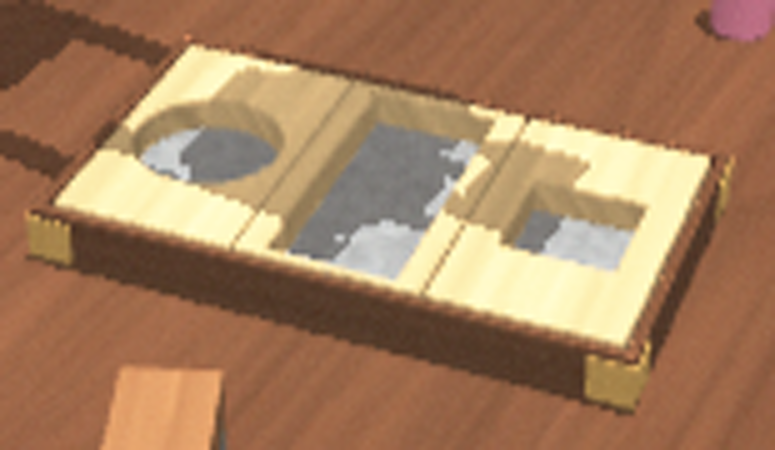

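The crops confirm the picks: black bristles under a half-round-ended back, the plain white bottle with the flat black cap beside two pink ones, and the round, slot and square wells all empty.

```bash
python3 - <<'E'
from h import *
S,D,W=cam('scene'),cam('side'),cam('wrist')
def pose(c,im,name,roi):
    h=cv2.cvtColor(im,cv2.COLOR_BGR2HSV); m=cv2.inRange(h,np.array((18,60,75)),np.array((34,200,255)))
    x0,y0,x1,y1=roi; mm=np.zeros_like(m); mm[y0:y1,x0:x1]=m[y0:y1,x0:x1]
    mm=cv2.morphologyEx(mm,cv2.MORPH_OPEN,np.ones((3,3)))
    p=np.argwhere(mm)[:,::-1]; P=np.array([ray(c,u,v,.03)[:2] for u,v in p])
    r=cv2.minAreaRect(P.astype(np.float32)*1000); print(name,len(p),r, cv2.boxPoints(r).round(0).tolist())
pose(S,cv2.imread('pics/scene0.png'),'scene',(199,186,336,252))
pose(D,cv2.imread('pics/side0.png'),'side',(210,165,320,225))
pose(W,cv2.imread('pics/wrist0.png'),'wrist',(100,112,350,258))
im=cv2.imread('pics/side0.png'); h=cv2.cvtColor(im,cv2.COLOR_BGR2HSV)
# brush brown top outline at side crop
for u,v in ((159,139),(191,136)): print(ray(D,u,v,.047).round(3))
w=cv2.cvtColor(cv2.imread('pics/wrist0.png'),cv2.COLOR_BGR2HSV)
for n,roi in (('round',(120,160,195,230)),('slot',(195,130,262,246)),('sq',(275,160,330,210))):
    x0,y0,x1,y1=roi; s=w[y0:y1,x0:x1]; m=cv2.inRange(s,np.array((0,0,40)),np.array((180,40,255)))
    p=np.argwhere(m)[:,::-1]+[x0,y0]; P=np.array([ray(W,u,v,.012)[:2] for u,v in p]); r=cv2.minAreaRect(P.astype(np.float32)*1000); print(n,r)
E
```

```text
scene 2596 ((577.1680908203125, -44.738441467285156), (275.6514892578125, 187.81004333496094), 5.894225597381592) [[430.0, 35.0], [450.0, -152.0], [724.0, -124.0], [705.0, 63.0]]
side 1515 ((559.7723388671875, -41.4921875), (302.1078186035156, 181.80923461914062), 5.4823222160339355) [[401.0, 35.0], [418.0, -146.0], [719.0, -118.0], [701.0, 63.0]]
wrist 16710 ((576.624755859375, -23.02552032470703), (281.85528564453125, 161.97256469726562), 5.836409568786621) [[428.0, 43.0], [445.0, -118.0], [725.0, -89.0], [709.0, 72.0]]
[0.419 0.428 0.047]
[0.527 0.385 0.047]
round ((479.9681701660156, -40.01277160644531), (64.3349380493164, 64.82274627685547), 86.29759216308594)
slot ((574.0594482421875, -29.029769897460938), (59.86638641357422, 135.15682983398438), 5.739339351654053)
sq ((666.5570068359375, -20.719253540039062), (49.672142028808594, 48.668907165527344), 5.101723670959473)
```

Call:
{"op": "arm_command", "data": {
  "deltas": [
    [[-1.5, 3, 1, 0, 0, 0], [-1.5, 3, 1, 0, 0, 0], [-1.5, 3, 1, 0, 0, 0], [-1.5, 3, 1, 0, 0, 0], [-1.5, 3, 1, 0, 0, 0], [-1.5, 3, 1, 0, 0, 0], [-1.5, 3, 1, 0, 0, 0], [0, 0, 0, 0, 0, 0], [0, 0, 0, 0, 0, 0], [0, 0, 0, 0, 0, 0]]
  ]
}}

```text
t: 0.98
tool_pos: [0.495, 0.2098, 0.2882]
orientation: [2.22, 2.222, -0.001]
force: [-0.1, 0.1, -0.2]
opening: 0.0929
gripper_force: 0.0
```

```bash
python3 - <<'E'
from h import *
c,im=snap('wrist'); np.savez('w1.npz',K=c[0],R=c[1],t=c[2]); cv2.imwrite('pics/w1.png',im)
E
```

```text
(no output)
```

View pics/w1.png

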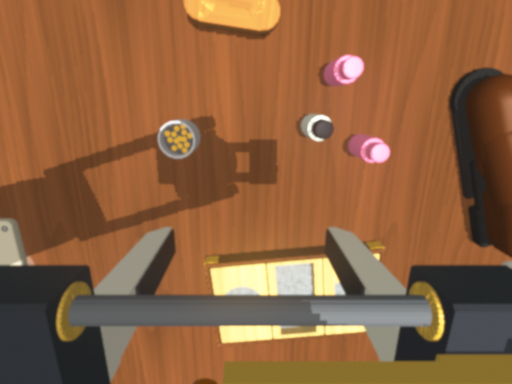

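The wrist view shows the brush at (232,12), cut off by the frame top, the tack pot at (178,138), the dye bottle at (318,127) and the pink ones at (345,70) and (370,150). I'll go 8 cm further in y.

Call:
{"op": "arm_command", "data": {
  "deltas": [
    [[-0.5, 2.5, 0, 0, 0, 0], [-0.5, 2.5, 0, 0, 0, 0], [-0.5, 2.5, 0, 0, 0, 0], [0, 2, 0, 0, 0, 0], [0, 0, 0, 0, 0, 0], [0, 0, 0, 0, 0, 0], [0, 0, 0, 0, 0, 0]]
  ]
}}

```text
t: 1.62
tool_pos: [0.4805, 0.3036, 0.2879]
orientation: [2.223, 2.22, -0.002]
force: [0.5, -0.2, -0.0]
opening: 0.093
gripper_force: 0.0
```

```bash
cat > m.py <<'E'
from h import *
def comps(c,im,lo,hi,z,amin=40):
    m=cv2.inRange(cv2.cvtColor(im,cv2.COLOR_BGR2HSV),np.array(lo),np.array(hi))
    m=cv2.morphologyEx(m,cv2.MORPH_OPEN,np.ones((3,3)))
    out=[]
    for k in cv2.findContours(m,cv2.RETR_EXTERNAL,cv2.CHAIN_APPROX_NONE)[0]:
        if cv2.contourArea(k)<amin: continue
        P=np.array([ray(c,u,v,z)[:2] for u,v in k[:,0]])*1000
        (x,y),(a,b),t=cv2.minAreaRect(P.astype(np.float32)); out.append((cv2.boundingRect(k),round(x,1),round(y,1),round(a,1),round(b,1),round(t,1)))
    return out
E
python3 - <<'E'
from m import *
c,im=snap('wrist'); cv2.imwrite('pics/w2.png',im); print(monitor.read_state()['tool_pos'])
print('brush',comps(c,im,(8,140,175),(22,255,255),.047))
for z in (.08,): print('cap',comps(c,im,(0,0,0),(180,255,65),z,30))
print('pink',comps(c,im,(140,60,60),(179,255,255),.07))
print('white',comps(c,im,(0,0,170),(180,40,255),.058))
E
```

```text
[0.48050558 0.30349302 0.28813216]
brush [((438, 309, 5, 27), 796.9, 35.5, 6.6, 53.7, 10.5), ((364, 226, 18, 29), 665.8, 185.3, 25.6, 46.9, 0.6), ((190, 222, 12, 71), 396.5, 154.6, 121.3, 12.5, 89.9), ((357, 218, 5, 18), 643.0, 207.7, 27.5, 6.0, 90.0), ((209, 209, 4, 24), 422.7, 217.5, 4.3, 36.8, 0.4), ((404, 206, 6, 20), 711.7, 225.2, 6.0, 30.1, 0.7), ((225, 197, 12, 83), 452.7, 186.1, 15.8, 136.4, 1.8), ((180, 195, 22, 18), 394.0, 244.9, 23.8, 32.7, 77.8), ((237, 188, 9, 38), 467.7, 239.1, 57.5, 11.7, 89.7), ((129, 187, 6, 38), 307.8, 240.8, 57.5, 5.1, 88.2), ((160, 186, 8, 23), 356.1, 254.2, 9.0, 33.5, 0.2), ((357, 159, 14, 34), 642.2, 285.7, 48.2, 15.5, 88.8), ((340, 158, 17, 69), 619.7, 260.0, 102.8, 18.5, 88.2), ((237, 153, 9, 18), 468.6, 306.3, 10.5, 24.5, 3.0), ((31, 146, 12, 48), 180.3, 294.3, 68.0, 6.7, 86.6), ((21, 135, 14, 71), 167.0, 292.6, 101.6, 7.4, 85.6), ((372, 119, 28, 88), 670.9, 302.1, 123.3, 26.4, 88.8), ((156, 112, 5, 20), 357.4, 360.6, 25.2, 5.4, 84.6), ((116, 94, 11, 51), 308.5, 363.4, 6.0, 65.2, 1.7), ((490, 88, 12, 47), 807.9, 373.3, 6.6, 59.2, 2.5), ((350,
[... 472 characters left out ...]
, 11), 883.7, 14.3, 16.9, 20.6, 14.4), ((0, 266, 109, 118), 158.0, 51.9, 218.7, 180.4, 90.0), ((326, 237, 38, 59), 615.7, 158.3, 28.6, 109.7, 25.1), ((137, 235, 37, 61), 346.0, 160.3, 112.3, 26.0, 63.1), ((395, 136, 117, 224), 791.8, 168.5, 352.3, 159.2, 89.9)]
pink [((352, 194, 35, 32), 643.5, 245.6, 30.6, 52.1, 47.0), ((329, 129, 27, 28), 598.6, 335.8, 33.7, 33.5, 83.1)]
white [((233, 333, 37, 25), 482.1, -1.0, 50.3, 58.0, 67.8), ((339, 328, 28, 18), 649.5, 15.7, 44.1, 34.6, 5.0), ((284, 326, 35, 36), 566.2, 1.4, 54.6, 77.0, 5.2), ((376, 215, 12, 10), 670.5, 223.5, 14.0, 16.5, 90.0), ((313, 183, 24, 20), 583.1, 266.8, 32.2, 22.0, 31.4), ((349, 139, 16, 15), 623.5, 329.3, 18.7, 20.2, 89.9)]
```

View pics/w2.png

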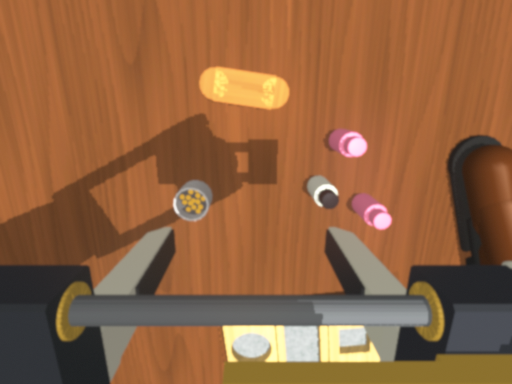

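The brush lies at about (245,88), running (200,80) to (289,95). The dye cap is at (327,200), its white body at (320,188), and the pinks are at (350,144) and (374,212).

```bash
python3 - <<'E'
from m import *
c=cam('wrist'); im=cv2.imread('pics/w2.png'); 
r=im.copy(); k=np.zeros(im.shape[:2],np.uint8); k[60:118,190:300]=1; r[k==0]=0
print(cv2.cvtColor(im,cv2.COLOR_BGR2HSV)[[88,88,60,110],[225,245,245,220]])
for lo in ((8,140,195),(12,150,185)): print('brush',comps(c,r,lo,(28,255,255),.047))
r=im.copy(); k[:]=0; k[170:215,305:345]=1; r[k==0]=255
print('cap',comps(c,r,(0,0,0),(180,255,60),.08,20))
print('pink base guess', ray(c,374,220,.08), ray(c,356,145,.08))
S=cam('scene'); print(proj(c,(.5827,.2577,.08)),proj(c,(.5827,.2577,.0)))
E
```

```text
[[ 21 150 254]
 [ 17 161 248]
 [ 13 173 170]
 [ 12 170 176]]
brush [((199, 66, 91, 44), 473.7, 403.3, 44.6, 118.9, 81.8)]
brush [((198, 66, 92, 52), 472.7, 396.3, 62.4, 119.6, 85.5)]
cap []
pink base guess [0.6500655  0.23158977 0.08      ] [0.61495072 0.33354912 0.08      ]
[326.01304957 201.9269455 ] [313.64179783 185.82720366]
```

Call:
{"op": "arm_command", "data": {
  "deltas": [
    [[-0.06, 0.83, -1.4, 0, 0, 6.8], [-0.06, 0.83, -1.4, 0, 0, 6.8], [-0.06, 0.83, -1.4, 0, 0, 6.8], [-0.06, 0.83, -1.4, 0, 0, 6.8], [-0.06, 0.83, -1.4, 0, 0, 6.8], [-0.06, 0.83, -1.4, 0, 0, 6.8], [-0.06, 0.83, -1.4, 0, 0, 6.8], [-0.06, 0.83, -1.4, 0, 0, 6.8], [-0.06, 0.83, -1.4, 0, 0, 6.8], [-0.06, 0.83, -1.4, 0, 0, 6.8], [-0.06, 0.83, -1.4, 0, 0, 6.8], [-0.06, 0.83, -1.4, 0, 0, 6.8]]
  ]
}}

```text
t: 2.67
tool_pos: [0.4736, 0.4035, 0.12]
orientation: [0.224, 3.133, -0.0]
force: [-0.4, -0.6, -0.4]
opening: 0.0932
gripper_force: 0.0
```

Call:
{"op": "arm_command", "data": {
  "deltas": [
    [[0, 0, -1.5, 0, 0, 0], [0, 0, -1.5, 0, 0, 0], [0, 0, -1, 0, 0, 0], [0, 0, 0, 0, 0, 0], [0, 0, 0, 0, 0, 0], [0, 0, 0, 0, 0, 0]]
  ]
}}

```text
t: 3.17
tool_pos: [0.4736, 0.4045, 0.0817]
orientation: [0.231, 3.132, 0.001]
force: [0.8, 0.6, -0.7]
opening: 0.0926
gripper_force: 0.0
```

```bash
python3 - <<'E'
from h import *
s=monitor.read_state(); R=cv2.Rodrigues(s['orientation'])[0]; print(s['tool_pos'],R.round(3),np.degrees(np.arctan2(R[1,1],R[0,1])),s['q'])
c,im=snap('side'); cv2.imwrite('pics/d3.png',cv2.resize(im[90:190,130:290],None,fx=5,fy=5,interpolation=cv2.INTER_CUBIC))
E
```

```text
[0.47362736 0.40449628 0.08174025] [[-0.989  0.147  0.001]
 [ 0.147  0.989  0.001]
 [-0.001  0.001 -1.   ]] 81.55190357361047 [ 6.24551011e-01  2.90153091e-01  1.56149514e+00 -2.15149468e-05
  1.28862427e+00 -7.98791806e-01]
```

View pics/d3.png

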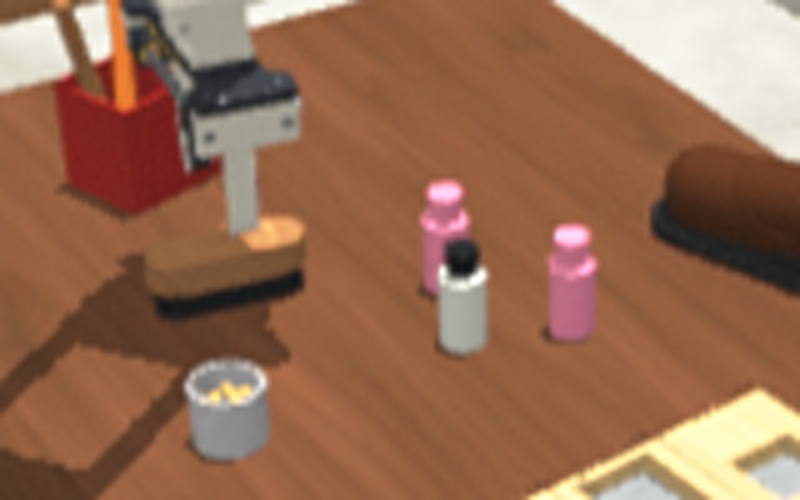

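The fingers stand over the brush (225,260 in the crop). The red pen cup at (135,140) is close behind the gripper body, so I'll check its distance.

```bash
python3 - <<'E'
from h import *
D=cam('side')
print(ray(D,156,132,0), ray(D,130+200/5,90+180/5,.03),ray(D,142,125,0))
S=cam('scene')
for u,v,z in ((496,203,0),(538,203,0),(540,157,.07),(498,150,.07)): print(ray(S,u/1.5625,v/1.5625,z).round(3))
E
```

```text
[0.46103211 0.55615787 0.        ] [0.50652916 0.52053391 0.03      ] [0.43735632 0.6359679  0.        ]
[0.479 0.545 0.   ]
[0.561 0.588 0.   ]
[0.528 0.677 0.07 ]
[0.428 0.675 0.07 ]
```

Call:
{"op": "arm_command", "data": {
  "deltas": [
    [[0, -0.1, -1.5, 0, 0, 0], [0, 0, -1.5, 0, 0, 0], [0, 0, -1.5, 0, 0, 0], [0, 0, -1.2, 0, 0, 0], [0, 0, 0, 0, 0, 0], [0, 0, 0, 0, 0, 0], [0, 0, 0, 0, 0, 0]]
  ]
}}

```text
t: 3.8
tool_pos: [0.4735, 0.4041, 0.0249]
orientation: [0.23, 3.132, 0.002]
force: [0.1, -0.4, 0.4]
opening: 0.093
gripper_force: 0.0
```

Call:
{"op": "arm_command", "data": {
  "deltas": [
    [[0, 0, 0, 0, 0, 0], [0, 0, 0, 0, 0, 0], [0, 0, 0, 0, 0, 0], [0, 0, 0, 0, 0, 0], [0, 0, 0, 0, 0, 0], [0, 0, 0, 0, 0, 0], [0, 0, 0, 0, 0, 0], [0, 0, 0, 0, 0, 0], [0, 0, 0, 0, 0, 0], [0, 0, 0, 0, 0, 0], [0, 0, 0, 0, 0, 0], [0, 0, 0, 0, 0, 0]]
  ],
  "gripper": -1,
  "squeeze": 20
}}

```text
t: 4.8
tool_pos: [0.4728, 0.4036, 0.0236]
orientation: [-0.23, -3.133, 0.0]
force: [0.0, -0.4, 0.3]
opening: 0.0419
gripper_force: 20.0
```

Call:
{"op": "arm_command", "data": {
  "deltas": [
    [[0, 0, 0.5, 0, 0, 0], [0, 0, 1.5, 0, 0, 0], [0, 0, 2, 0, 0, 0], [0, 0, 2.5, 0, 0, 0], [0, 0, 2.5, 0, 0, 0], [0, 0, 1.5, 0, 0, 0], [0, 0, 1, 0, 0, 0], [0, 0, 0, 0, 0, 0]]
  ]
}}

```text
t: 5.47
tool_pos: [0.4741, 0.4046, 0.1418]
orientation: [0.23, 3.13, 0.005]
force: [0.1, 0.6, -1.4]
opening: 0.0419
gripper_force: 20.0
```

Call:
{"op": "arm_command", "data": {
  "deltas": [
    [[0.4, -1.5, 0, 0, 0, -3], [0.6, -2.5, 0, 0, 0, -5], [0.8, -3.5, 0, 0, 0, -6], [0.8, -3.5, 0, 0, 0, -6], [0.8, -3.5, 0, 0, 0, -6], [0.8, -3.5, 0, 0, 0, -6], [0.8, -3.5, 0, 0, 0, -6], [0.8, -3.5, 0, 0, 0, -6], [0.8, -3.5, 0, 0, 0, -6], [0.8, -3.5, 0, 0, 0, -6], [0.8, -3.5, 0, 0, 0, -6], [0.8, -3.5, 0, 0, 0, -6]]
  ]
}}

```text
t: 6.47
tool_pos: [0.5618, 0.0119, 0.1369]
orientation: [-1.948, -2.462, 0.002]
force: [0.5, 0.3, -1.7]
opening: 0.0421
gripper_force: 20.0
```

Call:
{"op": "arm_command", "data": {
  "deltas": [
    [[0.5, -3, 0, 0, 0, -4], [0.5, -2.5, 0, 0, 0, -3], [0.3, -1.5, 0, 0, 0, -1], [0, 0, 0, 0, 0, 0], [0, 0, 0, 0, 0, 0], [0, 0, 0, 0, 0, 0]]
  ]
}}

```text
t: 6.97
tool_pos: [0.5753, -0.0552, 0.1378]
orientation: [-2.107, -2.328, 0.0]
force: [0.7, 0.8, -1.7]
opening: 0.0417
gripper_force: 20.0
```

```bash
cat > st.py <<'E'
from h import *
s=monitor.read_state(); R=cv2.Rodrigues(s['orientation'])[0]; print(s['tool_pos'].round(4),'yaw',np.degrees(np.arctan2(R[1,1],R[0,1])).round(2),s['force'].round(1),s['opening'].round(4),s['q'].round(2))
E
python3 st.py
```

```text
Traceback (most recent call last):
  File "st.py", line 2, in <module>
    s=monitor.read_state(); R=cv2.Rodrigues(s['orientation'])[0]; print(s['tool_pos'].round(4),'yaw',np.degrees(np.arctan2(R[1,1],R[0,1])).round(2),s['force'].round(1),s['opening'].round(4),s['q'].round(2))
                                                                                                                                                                        ^^^^^^^^^^^^^^^^^^
AttributeError: 'float' object has no attribute 'round'
```

Call:
{"op": "arm_command", "data": {
  "deltas": [
    [[0, 0.7, -0.5, 0, 0, 0], [-0.1, 1, -1.5, 0, 0, 0], [0, 1, -2, 0, 0, 0], [0, 0, -1.7, 0, 0, 0], [0, 0, 0, 0, 0, 0], [0, 0, 0, 0, 0, 0], [0, 0, 0, 0, 0, 0]]
  ]
}}

```text
t: 7.55
tool_pos: [0.5752, -0.0286, 0.0825]
orientation: [2.108, 2.328, 0.001]
force: [0.5, 0.8, -1.8]
opening: 0.0419
gripper_force: 20.0
```

```bash
sed -i "s/s\['opening'\].round(4)/s['opening']/" st.py; python3 st.py; python3 - <<'E'
from h import *
c,im=snap('scene'); e,jm=snap('wrist')
print(proj(c,(.574,-.028,.03)))
a=cv2.resize(im[150:270,180:340],None,fx=3.75,fy=3.75,interpolation=cv2.INTER_CUBIC)
cv2.imwrite('pics/s4.png',a); cv2.imwrite('pics/w4.png',jm)
E
```

```text
[ 0.5752 -0.0286  0.0825] yaw 5.67 [ 0.5  0.8 -1.8] 0.041872264915913185 [-0.14  0.17  1.7   0.    1.27 -0.24]
[266.30805357 215.90107557]
```

View pics/s4.png

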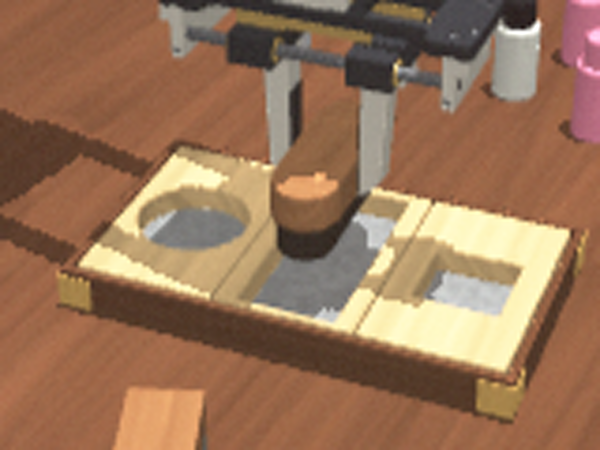

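The brush (310,200 in the crop) hangs level over the slot, aligned with it. I lower it gently.

Call:
{"op": "arm_command", "data": {
  "deltas": [
    [[-0.1, 0, -1, 0, 0, 0], [0, 0, -1.2, 0, 0, 0], [0, 0, -1, 0, 0, 0], [0, 0, -0.6, 0, 0, 0], [0, 0, -0.3, 0, 0, 0], [0, 0, -0.2, 0, 0, 0], [0, 0, 0, 0, 0, 0], [0, 0, 0, 0, 0, 0], [0, 0, 0, 0, 0, 0]]
  ]
}}

```text
t: 8.4
tool_pos: [0.5743, -0.0295, 0.0392]
orientation: [2.11, 2.327, 0.001]
force: [0.5, 1.2, -0.9]
opening: 0.042
gripper_force: 20.0
```

Call:
{"op": "arm_command", "data": {
  "deltas": [
    [[0, 0, -0.1, 0, 0, 0], [0, 0, -0.1, 0, 0, 0], [0, 0, 0, 0, 0, 0], [0, 0, 0, 0, 0, 0]]
  ]
}}

```text
t: 8.73
tool_pos: [0.5738, -0.0294, 0.0367]
orientation: [2.11, 2.327, 0.0]
force: [-0.4, -0.1, -0.8]
opening: 0.042
gripper_force: 20.0
```

Call:
{"op": "arm_command", "data": {
  "deltas": [
    [[0, 0, -0.1, 0, 0, 0], [0, 0, -0.05, 0, 0, 0], [0, 0, 0, 0, 0, 0], [0, 0, 0, 0, 0, 0]]
  ]
}}

```text
t: 9.07
tool_pos: [0.574, -0.0294, 0.0356]
orientation: [2.11, 2.327, 0.0]
force: [-2.7, -0.3, 4.2]
opening: 0.0417
gripper_force: 20.0
```

Call:
{"op": "arm_command", "data": {
  "deltas": [
    [[0, 0, 0, 0, 0, 0], [0, 0, 0, 0, 0, 0], [0, 0, 0, 0, 0, 0], [0, 0, 0, 0, 0, 0], [0, 0, 0, 0, 0, 0], [0, 0, 0, 0, 0, 0]]
  ],
  "gripper": 0.7
}}

```text
t: 9.57
tool_pos: [0.5737, -0.0294, 0.035]
orientation: [-2.11, -2.327, 0.0]
force: [-0.6, 0.1, -0.8]
opening: 0.0765
gripper_force: 0.0
```

Call:
{"op": "arm_command", "data": {
  "deltas": [
    [[0, 0, 0.5, 0, 0, 0], [0, 0, 1, 0, 0, 0], [0, 0, 2, 0, 0, 0], [0, 0, 2.5, 0, 0, 0], [0, 0, 3, 0, 0, 0], [0, 0, 3, 0, 0, 0], [0, 0, 3, 0, 0, 0], [0, 0, 2, 0, 0, 0], [0, 0, 1, 0, 0, 0], [0, 0, 0, 0, 0, 0], [0, 0, 0, 0, 0, 0]]
  ]
}}

```text
t: 10.48
tool_pos: [0.5739, -0.0294, 0.2151]
orientation: [2.11, 2.327, 0.0]
force: [0.2, 0.6, -1.2]
opening: 0.079
gripper_force: 0.0
```

```bash
python3 - <<'E'
from m import *
c,im=snap('scene'); e,jm=snap('side'); w,wm=snap('wrist')
a=cv2.resize(im[150:310,80:340],None,fx=2.3,fy=2.3,interpolation=cv2.INTER_CUBIC)
b=cv2.resize(wm[100:270],(598,199)); cv2.imwrite('pics/s5.png',np.vstack([a,b]))
print(a.shape)
for n,cc,i,r in (('s',c,im,(130,230,166,262)),('d',e,jm,(250,243,278,262))):
    k=np.zeros_like(i); x0,y0,x1,y1=r; k[y0:y1,x0:x1]=i[y0:y1,x0:x1]
    print(n,comps(cc,k,(0,0,150),(180,60,255),.045))
E
```

```text
(368, 598, 3)
s [((135, 238, 25, 17), 411.2, -259.9, 50.5, 52.6, 27.8)]
d [((255, 247, 20, 15), 405.8, -256.7, 52.4, 51.0, 56.9)]
```

View pics/s5.png

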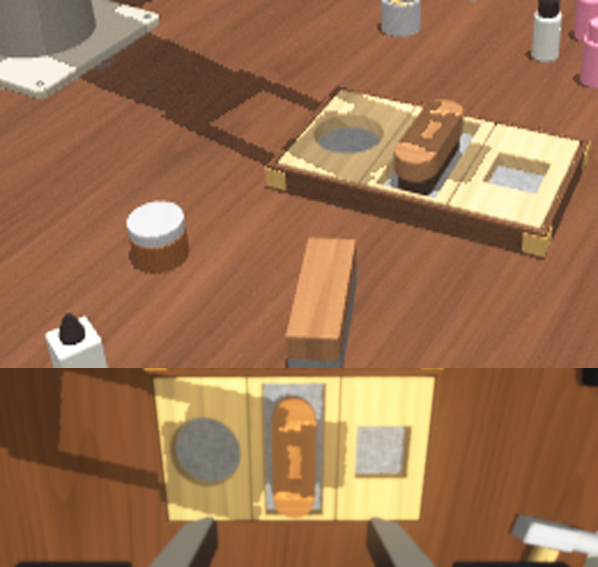

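The brush sits in the slot on its bristles, with felt visible all round (slot at 295,450 in the lower strip). Now I check the clearance around the jar.

```bash
python3 - <<'E'
from h import *
c=cam('scene'); e=cam('side')
print('sand',[ray(c,u/1.5625,v/1.5625,.047)[:2].round(3) for u,v in ((336,397),(366,398),(358,480),(322,477))])
print('glue',ray(c,180/1.5625,483/1.5625,.03)[:2].round(3),ray(e,495/1.5625,450/1.5625,.03)[:2].round(3))
E
python3 st.py
```

```text
sand [array([ 0.553, -0.217]), array([ 0.589, -0.201]), array([ 0.653, -0.327]), array([ 0.614, -0.343])]
glue [ 0.465 -0.414] [ 0.456 -0.415]
[ 0.5726 -0.0292  0.2128] yaw 5.6 [ 0.7  1.  -0.5] 0.0791065199983481 [-0.14  0.07  1.57 -0.    1.51 -0.24]
```

Call:
{"op": "arm_command", "data": {
  "deltas": [
    [[-1, -1.5, 0, 0, 0, 0], [-2, -3, -1, 0, 0, 0], [-2.2, -3, -1.5, 0, 0, 0], [-2.2, -3, -2, 0, 0, 0], [-2.2, -3, -2, 0, 0, 0], [-2.2, -3, -2, 0, 0, 0], [-2.2, -3, -1.5, 0, 0, 0], [-1.6, -2.4, -1, 0, 0, 0], [-0.8, -1, -0.3, 0, 0, 0], [0, 0, 0, 0, 0, 0], [0, 0, 0, 0, 0, 0], [0, 0, 0, 0, 0, 0]]
  ],
  "gripper": 1
}}

```text
t: 11.63
tool_pos: [0.4108, -0.2565, 0.1025]
orientation: [-2.11, -2.327, -0.001]
force: [0.5, 0.4, 0.1]
opening: 0.0928
gripper_force: 0.0
```

```bash
python3 st.py; python3 - <<'E'
from h import *
c,im=snap('scene'); e,jm=snap('side')
a=cv2.resize(im[170:290,80:240],None,fx=3,fy=3,interpolation=cv2.INTER_CUBIC)
b=cv2.resize(jm[190:290,200:320],None,fx=2.6667,fy=3.6,interpolation=cv2.INTER_CUBIC)
cv2.imwrite('pics/s6.png',np.hstack([a,b]))
E
```

```text
[ 0.4108 -0.2565  0.1025] yaw 5.6 [0.5 0.4 0.1] 0.09275794526289742 [-0.66 -0.1   1.93  0.    1.3  -0.76]
```

View pics/s6.png

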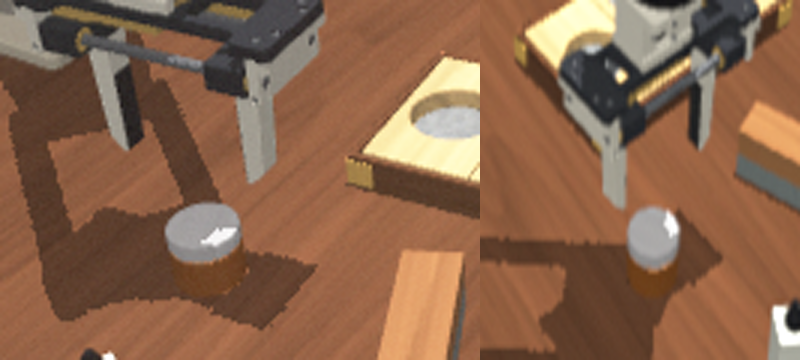

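The fingers straddle the jar (205,245 left, 653,250 right). I descend and grip.

Call:
{"op": "arm_command", "data": {
  "deltas": [
    [[-0.2, -0.15, -1, 0, 0, 0], [0, 0, -1.5, 0, 0, 0], [0, 0, -1.7, 0, 0, 0], [0, 0, -1.7, 0, 0, 0], [0, 0, -1.2, 0, 0, 0], [0, 0, -0.6, 0, 0, 0], [0, 0, 0, 0, 0, 0], [0, 0, 0, 0, 0, 0], [0, 0, 0, 0, 0, 0]]
  ]
}}

```text
t: 12.48
tool_pos: [0.4094, -0.2591, 0.0269]
orientation: [2.109, 2.326, 0.0]
force: [-0.2, -0.2, 0.4]
opening: 0.093
gripper_force: 0.0
```

Call:
{"op": "arm_command", "data": {
  "deltas": [
    [[0, 0, 0, 0, 0, 0], [0, 0, 0, 0, 0, 0], [0, 0, 0, 0, 0, 0], [0, 0, 0, 0, 0, 0], [0, 0, 0, 0, 0, 0], [0, 0, 0, 0, 0, 0], [0, 0, 0, 0, 0, 0], [0, 0, 0, 0, 0, 0], [0, 0, 0, 0, 0, 0], [0, 0, 0, 0, 0, 0], [0, 0, 0, 0, 0, 0]]
  ],
  "gripper": -1,
  "squeeze": 20
}}

```text
t: 13.4
tool_pos: [0.4087, -0.2587, 0.026]
orientation: [-2.11, -2.327, 0.0]
force: [-0.8, 0.5, 1.8]
opening: 0.0513
gripper_force: 20.0
```

Call:
{"op": "arm_command", "data": {
  "deltas": [
    [[0, 0, 0.5, 0, 0, 0], [0, 0, 1.5, 0, 0, 0], [0, 0, 2, 0, 0, 0], [0, 0, 2, 0, 0, 0], [0, 0, 1.5, 0, 0, 0], [0.2, 0.6, 1, 0, 0, 0], [0.6, 2, 0.5, 0, 0, 0], [0.9, 2.7, 0, 0, 0, 0], [0.9, 2.7, 0, 0, 0, 0], [0.9, 2.7, 0, 0, 0, 0], [0.9, 2.7, 0, 0, 0, 0], [0.9, 2.7, 0, 0, 0, 0]]
  ]
}}

```text
t: 14.4
tool_pos: [0.4616, -0.0958, 0.1157]
orientation: [-2.11, -2.327, 0.0]
force: [0.2, -1.3, -1.1]
opening: 0.0516
gripper_force: 20.0
```

Call:
{"op": "arm_command", "data": {
  "deltas": [
    [[0.9, 2.7, 0, 0, 0, 0], [0.7, 2, 0, 0, 0, 0], [0.4, 1.2, 0, 0, 0, 0], [0.1, 0.1, 0, 0, 0, 0], [0, 0, 0, 0, 0, 0], [0, 0, 0, 0, 0, 0], [0, 0, 0, 0, 0, 0]]
  ]
}}

```text
t: 14.98
tool_pos: [0.4823, -0.0384, 0.1158]
orientation: [-2.111, -2.326, 0.001]
force: [0.8, 0.6, -1.6]
opening: 0.0515
gripper_force: 20.0
```

```bash
python3 st.py; python3 - <<'E'
from m import *
for n,r in (('scene',(195,150,270,235)),('side',(200,140,290,230))):
    c,im=snap(n); p=proj(c,(.4825,-.0373,.115)).astype(int); print(n,p)
    x0,y0,x1,y1=p[0]-25,p[1]-22,p[0]+25,p[1]+22
    k=np.zeros_like(im); k[y0:y1,x0:x1]=im[y0:y1,x0:x1]
    s=monitor.read_state()['tool_pos']; print(comps(c,k,(0,0,110),(180,45,255),s[2]+.019,20))
    cv2.imwrite(f'pics/{n}7.png',im)
E
```

```text
[ 0.4823 -0.0384  0.1158] yaw 5.55 [ 0.8  0.6 -1.6] 0.05148075450593004 [-0.19 -0.11  1.92 -0.    1.33 -0.28]
scene [229 177]
[((219, 155, 35, 26), 489.0, -13.7, 68.2, 127.5, 9.7), ((211, 155, 7, 20), 437.0, -30.8, 12.6, 94.4, 34.5)]
side [243 182]
[((218, 163, 11, 11), 454.9, 35.6, 53.4, 30.4, 58.5), ((230, 160, 27, 27), 491.6, -15.2, 138.0, 76.3, 53.3)]
```

Call:
{"op": "arm_command", "data": {
  "deltas": [
    [[0, 0, -1, 0, 0, 0], [0, 0.1, -1.5, 0, 0, 0], [0, 0, -1.3, 0, 0, 0], [0, 0, 0, 0, 0, 0], [0, 0, 0, 0, 0, 0]]
  ]
}}

```text
t: 15.5
tool_pos: [0.4815, -0.0368, 0.0767]
orientation: [-2.109, -2.325, 0.002]
force: [0.5, 0.2, -0.4]
opening: 0.0513
gripper_force: 20.0
```

```bash
python3 st.py; python3 - <<'E'
from h import *
c,im=snap('scene'); e,jm=snap('side')
a=cv2.resize(im[160:250,190:290],None,fx=4,fy=4,interpolation=cv2.INTER_CUBIC)
b=cv2.resize(jm[150:240,200:300],None,fx=4,fy=4,interpolation=cv2.INTER_CUBIC)
cv2.imwrite('pics/s8.png',np.hstack([a,b]))
E
```

```text
[ 0.4815 -0.0368  0.0767] yaw 5.57 [ 0.5  0.2 -0.4] 0.05134358708147345 [-0.18 -0.07  1.96 -0.    1.25 -0.28]
```

View pics/s8.png

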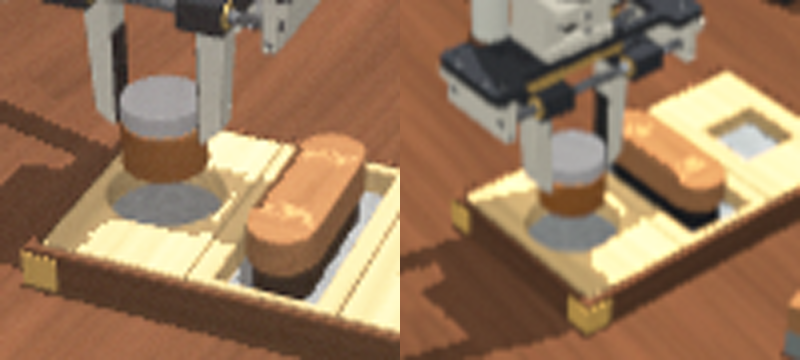

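The jar's lid top is at (160,93) left and (578,142) right, above the well's mouth. I'll check its offset against the TCP.

```bash
python3 - <<'E'
from h import *
c=cam('scene'); e=cam('side')
print(ray(c,190+160/4,160+93/4,.0957),ray(e,200+178/4,150+142/4,.0957))
print('well mouth', ray(c,190+167/4,160+192/4,.03),ray(e,200+170/4,150+220/4,.03))
E
```

```text
[ 0.48011749 -0.03260898  0.0957    ] [ 0.49013541 -0.02925499  0.0957    ]
well mouth [ 0.48525034 -0.03752884  0.03      ] [ 0.47893034 -0.03592391  0.03      ]
```

Call:
{"op": "arm_command", "data": {
  "deltas": [
    [[0.05, -0.2, -0.8, 0, 0, 0], [0, 0, -1, 0, 0, 0], [0, 0, -0.9, 0, 0, 0], [0, 0, -0.5, 0, 0, 0], [0, 0, -0.3, 0, 0, 0], [0, 0, -0.15, 0, 0, 0], [0, 0, 0, 0, 0, 0], [0, 0, 0, 0, 0, 0], [0, 0, 0, 0, 0, 0]]
  ]
}}

```text
t: 16.35
tool_pos: [0.4836, -0.0387, 0.0419]
orientation: [2.11, 2.327, 0.001]
force: [0.4, -0.2, -0.5]
opening: 0.0517
gripper_force: 20.0
```

Call:
{"op": "arm_command", "data": {
  "deltas": [
    [[0, 0, -0.1, 0, 0, 0], [0, 0, -0.05, 0, 0, 0], [0, 0, 0, 0, 0, 0], [0, 0, 0, 0, 0, 0]]
  ]
}}

```text
t: 16.68
tool_pos: [0.4832, -0.0386, 0.04]
orientation: [2.11, 2.327, 0.0]
force: [0.1, -0.2, -1.9]
opening: 0.0517
gripper_force: 20.0
```

Call:
{"op": "arm_command", "data": {
  "deltas": [
    [[0, 0, -0.1, 0, 0, 0], [0, 0, -0.1, 0, 0, 0], [0, 0, -0.05, 0, 0, 0], [0, 0, 0, 0, 0, 0], [0, 0, 0, 0, 0, 0]]
  ]
}}

```text
t: 17.1
tool_pos: [0.4833, -0.0387, 0.0379]
orientation: [2.11, 2.327, 0.0]
force: [-2.3, 0.1, 5.0]
opening: 0.0515
gripper_force: 20.0
```

Call:
{"op": "arm_command", "data": {
  "deltas": [
    [[0, 0, 0, 0, 0, 0], [0, 0, 0, 0, 0, 0], [0, 0, 0, 0, 0, 0], [0, 0, 0, 0, 0, 0], [0, 0, 0, 0, 0, 0], [0, 0, 0.5, 0, 0, 0], [0, 0, 1, 0, 0, 0], [0, 0, 2, 0, 0, 0], [0, 0, 2.5, 0, 0, 0], [0, 0, 2.5, 0, 0, 0], [0, 0, 1, 0, 0, 0]]
  ],
  "gripper": 0.45
}}

```text
t: 18.02
tool_pos: [0.4854, -0.039, 0.1372]
orientation: [2.107, 2.324, 0.005]
force: [0.9, -0.3, 0.5]
opening: 0.0672
gripper_force: 0.0
```

Call:
{"op": "arm_command", "data": {
  "deltas": [
    [[0.4, 1.3, 0.4, 0, 0, 1], [0.9, 2.7, 0, 0, 0, 2], [1, 3, 0, 0, 0, 2], [1, 3, 0, 0, 0, 2], [1, 3, 0, 0, 0, 2], [1, 3, 0, 0, 0, 2], [1, 3, 0, 0, 0, 2], [1, 3, 0, 0, 0, 2], [1, 3, 0, 0, 0, 1], [0.9, 2.4, 0, 0, 0, 1], [0.6, 1.5, 0, 0, 0, 0.3], [0, 0, 0, 0, 0, 0]]
  ]
}}

```text
t: 19.02
tool_pos: [0.5815, 0.2535, 0.1362]
orientation: [-1.732, -2.621, -0.002]
force: [0.8, -0.3, 0.2]
opening: 0.0673
gripper_force: 0.0
```

Call:
{"op": "arm_command", "data": {
  "deltas": [
    [[0, 0, 0, 0, 0, 0], [0, 0, 0, 0, 0, 0], [0, 0, 0, 0, 0, 0]]
  ],
  "gripper": 1
}}

```text
t: 19.27
tool_pos: [0.581, 0.2493, 0.1363]
orientation: [-1.738, -2.617, 0.001]
force: [0.5, -0.0, -0.5]
opening: 0.0828
gripper_force: 0.0
```

```bash
python3 st.py; python3 - <<'E'
from h import *
c,im=snap('scene'); e,jm=snap('side')
a=cv2.resize(im[110:230,195:350],None,fx=2.58,fy=3,interpolation=cv2.INTER_CUBIC)
b=cv2.resize(jm[100:220,190:320],None,fx=3,fy=3,interpolation=cv2.INTER_CUBIC)
cv2.imwrite('pics/s9.png',np.hstack([a,b])[:,:800]); print(a.shape,b.shape)
E
```

```text
[0.581  0.2493 0.1363] yaw 22.84 [ 0.5 -0.  -0.5] 0.08284369706602213 [ 0.32  0.27  1.49 -0.    1.39 -0.07]
(360, 400, 3) (360, 390, 3)
```

View pics/s9.png

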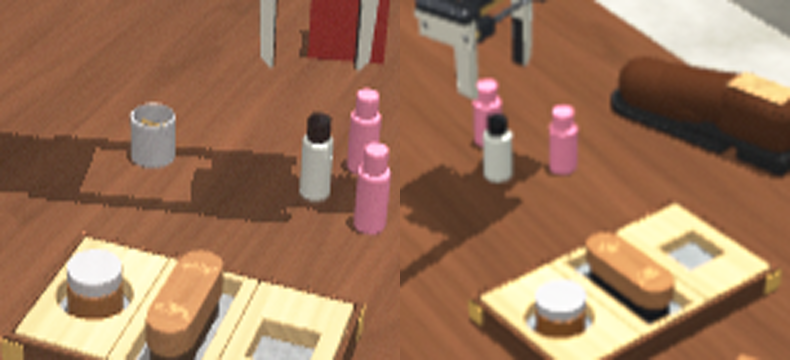

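The jar stands upright in the round well (95,285 left; 560,305 right). The dye cap (319,128 left; 497,126 right) is now unobstructed, so I remeasure it.

```bash
python3 - <<'E'
from h import *
P=[];uv=[];wv=[]
for n in('scene','side'):
    c,im=snap(n); p=proj(c,(.583,.258,.069)).astype(int); h=cv2.cvtColor(im,cv2.COLOR_BGR2HSV)
    x0,y0=p-[14,14]; g=h[y0:y0+28,x0:x0+28,2]; m=(g<60).astype(np.uint8)
    k,l,s,ce=cv2.connectedComponentsWithStats(m); i=1+s[1:,4].argmax(); uv.append(ce[i]+[x0,y0]); print(s[i],ce[i]+[x0,y0],ray(c,*uv[-1],.071))
    p=proj(c,(.583,.258,.029)).astype(int); x0,y0=p-[12,12]; g=h[y0:y0+24,x0:x0+24]; m=((g[...,2]>120)&(g[...,1]<60)).astype(np.uint8)
    k,l,s,ce=cv2.connectedComponentsWithStats(m); i=1+s[1:,4].argmax(); print('white',s[i],ray(c,*(ce[i]+[x0,y0]),.030))
    P.append(c[0]@np.hstack([c[1],c[2][:,None]]))
X=cv2.triangulatePoints(P[0],P[1],uv[0],uv[1]).ravel(); print(X[:3]/X[3])
E
```

```text
[12 11  9  9 62] [318.19354839 152.75806452] [0.59000184 0.25501999 0.071     ]
white [  8   2  13  22 229] [0.59046252 0.25309255 0.03      ]
[13 12  5  6 29] [221.93103448 141.4137931 ] [0.58318495 0.25836135 0.071     ]
white [  8   4   9  18 140] [0.58027456 0.25512187 0.03      ]
[0.58679357 0.26450688 0.06629122]
```

Call:
{"op": "arm_command", "data": {
  "deltas": [
    [[0.5, 0.75, -1, 0, 0, 0], [0, 0, -1.5, 0, 0, 0], [0, 0, -2, 0, 0, 0], [0, 0, -2, 0, 0, 0], [0, 0, -2, 0, 0, 0], [0, 0, -1.5, 0, 0, 0], [0, 0, -1, 0, 0, 0], [0, 0, 0, 0, 0, 0], [0, 0, 0, 0, 0, 0], [0, 0, 0, 0, 0, 0]]
  ]
}}

```text
t: 20.3
tool_pos: [0.5872, 0.258, 0.0279]
orientation: [1.736, 2.617, 0.002]
force: [0.1, -0.2, 0.5]
opening: 0.0928
gripper_force: 0.0
```

Call:
{"op": "arm_command", "data": {
  "deltas": [
    [[0, 0, 0, 0, 0, 0], [0, 0, 0, 0, 0, 0], [0, 0, 0, 0, 0, 0], [0, 0, 0, 0, 0, 0], [0, 0, 0, 0, 0, 0], [0, 0, 0, 0, 0, 0], [0, 0, 0, 0, 0, 0], [0, 0, 0, 0, 0, 0], [0, 0, 0, 0, 0, 0], [0, 0, 0, 0, 0, 0], [0, 0, 0, 0, 0, 0], [0, 0, 0, 0, 0, 0]]
  ],
  "gripper": -1,
  "squeeze": 15
}}

```text
t: 21.3
tool_pos: [0.5862, 0.2578, 0.0264]
orientation: [1.736, 2.618, -0.0]
force: [0.5, 0.5, -0.9]
opening: 0.0338
gripper_force: 15.0
```

Call:
{"op": "arm_command", "data": {
  "deltas": [
    [[0, 0, 0.5, 0, 0, 0], [0, 0, 1.5, 0, 0, 0], [0, 0, 2, 0, 0, 0], [0, 0, 2.5, 0, 0, 0], [0, 0, 2, 0, 0, 0], [0, 0, 1, 0, 0, 0], [0, 0, 0.5, 0, 0, 0], [0, -0.6, 0.3, 0, 0, 0], [0.5, -1.5, 0, 0, 0, -1], [0.7, -2.2, 0, 0, 0, -2], [0.8, -2.6, 0, 0, 0, -2], [0.8, -2.7, 0, 0, 0, -2]]
  ]
}}

```text
t: 22.3
tool_pos: [0.6134, 0.1597, 0.1273]
orientation: [-1.894, -2.504, 0.004]
force: [0.7, 0.1, -0.5]
opening: 0.0337
gripper_force: 15.0
```

Call:
{"op": "arm_command", "data": {
  "deltas": [
    [[0.8, -2.7, 0, 0, 0, -2], [0.8, -2.7, 0, 0, 0, -2], [0.8, -2.7, 0, 0, 0, -2], [0.8, -2.7, 0, 0, 0, -2], [0.8, -2.7, 0, 0, 0, -1], [0.6, -2.2, 0, 0, 0, -1], [0.3, -1.5, 0, 0, 0, 0], [0.2, -0.8, 0, 0, 0, 0], [0, 0, 0, 0, 0, 0], [0, 0, 0, 0, 0, 0], [0, 0, 0, 0, 0, 0]]
  ]
}}

```text
t: 23.22
tool_pos: [0.6648, -0.017, 0.1291]
orientation: [-2.102, -2.333, 0.0]
force: [-0.3, -0.1, -0.9]
opening: 0.0336
gripper_force: 15.0
```

```bash
python3 st.py
```

```text
[ 0.6648 -0.017   0.1291] yaw 5.96 [-0.3 -0.1 -0.9] 0.03361165653168298 [-0.1   0.36  1.39  0.    1.4  -0.21]
```

Call:
{"op": "arm_command", "data": {
  "deltas": [
    [[0.1, -0.15, -1, 0, 0, 0], [0, 0, -1.5, 0, 0, 0], [0, 0, -2, 0, 0, 0], [0, 0, -1.2, 0, 0, 0], [0, 0, -0.6, 0, 0, 0], [0, 0, 0, 0, 0, 0], [0, 0, 0, 0, 0, 0], [0, 0, 0, 0, 0, 0]]
  ]
}}

```text
t: 23.88
tool_pos: [0.667, -0.0195, 0.0677]
orientation: [2.103, 2.332, 0.002]
force: [-0.3, 0.1, 0.2]
opening: 0.0336
gripper_force: 15.0
```

```bash
python3 st.py; python3 - <<'E'
from h import *
c,im=snap('scene'); e,jm=snap('side')
a=cv2.resize(im[160:260,235:335],None,fx=4,fy=4,interpolation=cv2.INTER_CUBIC)
b=cv2.resize(jm[125:225,235:335],None,fx=4,fy=4,interpolation=cv2.INTER_CUBIC)
cv2.imwrite('pics/s10.png',np.hstack([a,b]))
E
```

```text
[ 0.667  -0.0195  0.0677] yaw 5.92 [-0.3  0.1  0.2] 0.03359753110051399 [-0.11  0.42  1.43  0.    1.29 -0.21]
```

View pics/s10.png

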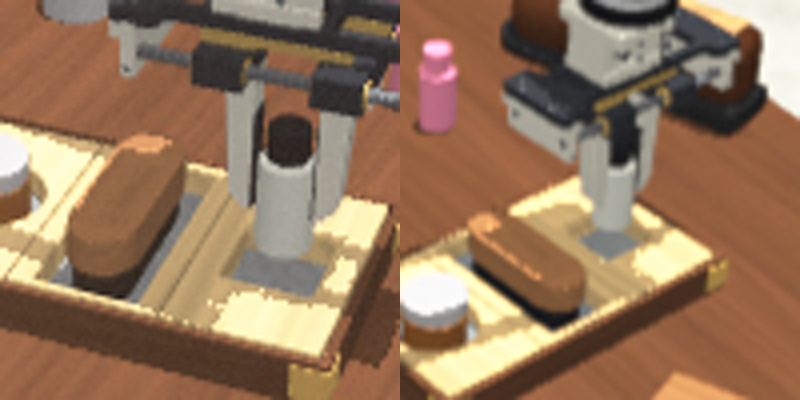

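```bash
python3 - <<'E'
from h import *
c=cam('scene'); e=cam('side')
print(ray(c,306.2,221.8,.0417),ray(e,288,180.5,.0417))
E
```

```text
[ 0.67154116 -0.02126102  0.0417    ] [ 0.66354029 -0.02202447  0.0417    ]
```

The bottle hangs upright over the square well, within 3 mm of the target. I lower it.

Call:
{"op": "arm_command", "data": {
  "deltas": [
    [[-0.15, 0.2, -0.6, 0, 0, 0], [0, 0, -0.8, 0, 0, 0], [0, 0, -0.6, 0, 0, 0], [0, 0, -0.4, 0, 0, 0], [0, 0, -0.2, 0, 0, 0], [0, 0, 0, 0, 0, 0], [0, 0, 0, 0, 0, 0], [0, 0, 0, 0, 0, 0]]
  ]
}}

```text
t: 24.65
tool_pos: [0.665, -0.0177, 0.0408]
orientation: [2.104, 2.332, 0.0]
force: [1.4, 0.3, -0.6]
opening: 0.0337
gripper_force: 15.0
```

Call:
{"op": "arm_command", "data": {
  "deltas": [
    [[0, 0, -0.1, 0, 0, 0], [0, 0, -0.05, 0, 0, 0], [0, 0, 0, 0, 0, 0], [0, 0, 0, 0, 0, 0]]
  ]
}}

```text
t: 24.98
tool_pos: [0.6647, -0.0176, 0.039]
orientation: [2.104, 2.333, 0.0]
force: [0.5, -0.3, -0.6]
opening: 0.0333
gripper_force: 15.0
```

Call:
{"op": "arm_command", "data": {
  "deltas": [
    [[0, 0, -0.1, 0, 0, 0], [0, 0, -0.05, 0, 0, 0], [0, 0, 0, 0, 0, 0], [0, 0, 0, 0, 0, 0]]
  ]
}}

```text
t: 25.32
tool_pos: [0.665, -0.0177, 0.0384]
orientation: [2.104, 2.333, 0.0]
force: [-1.8, 0.6, 4.4]
opening: 0.0341
gripper_force: 15.0
```

Contact. I release and rise.

Call:
{"op": "arm_command", "data": {
  "deltas": [
    [[0, 0, 0, 0, 0, 0], [0, 0, 0, 0, 0, 0], [0, 0, 0, 0, 0, 0], [0, 0, 0, 0, 0, 0], [0, 0, 0, 0, 0, 0], [0, 0, 0, 0, 0, 0], [0, 0, 0, 0, 0, 0]]
  ],
  "gripper": 0.3
}}

```text
t: 25.9
tool_pos: [0.6647, -0.0177, 0.0374]
orientation: [-2.104, -2.333, 0.0]
force: [-0.7, 1.1, -0.2]
opening: 0.0605
gripper_force: 0.0
```

Call:
{"op": "arm_command", "data": {
  "deltas": [
    [[0, 0, 0.5, 0, 0, 0], [0, 0, 1, 0, 0, 0], [0, 0, 2, 0, 0, 0], [0, 0, 2.5, 0, 0, 0], [0, 0, 3, 0, 0, 0], [0, 0, 3, 0, 0, 0], [0, 0, 3, 0, 0, 0], [0, 0, 2, 0, 0, 0], [0, 0, 1, 0, 0, 0], [0, 0, 0, 0, 0, 0], [0, 0, 0, 0, 0, 0]]
  ]
}}

```text
t: 26.82
tool_pos: [0.6648, -0.0177, 0.2175]
orientation: [2.104, 2.332, 0.001]
force: [0.0, 0.2, -0.4]
opening: 0.0606
gripper_force: 0.0
```

```bash
python3 - <<'E'
from h import *
c,im=snap('scene'); e,jm=snap('side')
a=cv2.resize(im[150:300,90:350],(600,346),interpolation=cv2.INTER_CUBIC)
b=cv2.resize(jm[110:220,150:340],(440,254),interpolation=cv2.INTER_CUBIC); o=np.zeros((600,600,3),np.uint8); o[:346]=a; o[346:,:440]=b
cv2.imwrite('pics/s11.png',o)
E
```

```text
(no output)
```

View pics/s11.png

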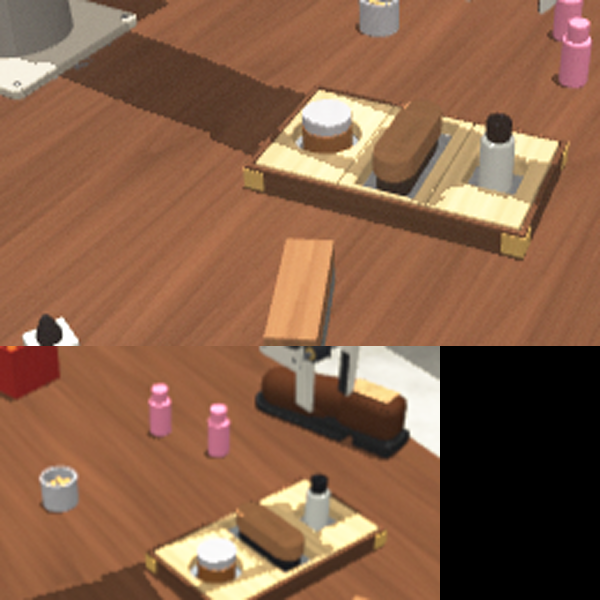

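All three stand upright in their wells: jar at (327,125), brush at (408,145) and dye bottle at (497,155). The look-alikes are untouched, so I hand in.

```bash
python3 -c "
from plant import ticket
print(ticket.close_job())"
```

```text
the job is handed in; nothing more can be done
None
```

The job is handed in: in the last camera pictures the brush lies bristles down in the long slot, and the cream jar and dye bottle stand upright in the round and square wells. They were placed in the order asked in about 27 s, and the arm did not touch the look-alikes.

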